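Open the child-resistant thinner can

TASK

Take the red push-and-turn safety cap off the thinner can that is clamped to the bench: push it down hard to the bottom of its travel without forcing it, keep it down while you turn it about a sixth of a turn anticlockwise, then lift it off. Stand the cap upright in the blue tray and let go of it, and leave everything else on the bench where it is.

Things in the scene. Friction and masses are not known exactly. Their poses are not given: they have to be found in the camera images.
- can: Grey thinner can with a yellow band, 96 mm across and 90 mm tall, fixed to the bench in a round base 120 mm across and 6 mm high; it cannot move. Origin: centre of the underside, on the bench; z up along the can's axis, which is also the cap's turning axis. A white neck rises from its middle, with three pockets for the cap's lugs (under the cap, not seen).
- cap: Red push-and-turn cap, loose, about 90 g: round skirt 62 mm across, 34 mm tall, with a flat deck on top, and on the deck a straight grip bar 48 mm long (cap's x axis), 20 mm wide (its y axis), 26 mm tall. Origin: centre of the skirt's lower rim, z up. On the can, the rim is 110 mm, the deck 144 mm and the bar's top 170 mm above the bench. Locked: its x axis lies along the can's x axis within 4 degrees.
- cap_grip (a point): Where to grip the cap: middle of the grip bar, 19 mm above the deck, 53 mm above the cap's origin. Fingers close across the bar along the cap's y axis; fingertips may rest on the deck (31 mm radius).
- cap_deck (a point): Middle of the deck, 34 mm above the cap's origin. Pushed down, the cap meets a spring (6 N, then 0.5 N more per mm) and a hard stop 5 to 16 mm down: where differs from can to can and can only be felt (spring 8 to 14 N just before it). The lugs leave their pockets only in the last 1.5 mm above the stop: press until the stop is felt, 16 to 22 N in all, and stay there. Over 32 N between cap and can, any way, breaks it: failure.
- neck (a point): On the can's axis, 118 mm above the bench, axes as the can's: height of the pockets. Not pressed home, the cap will not turn. Pressed home it turns anticlockwise seen from above; the lugs are free from 45 to 75 degrees of turn, best 60, end stop near 78. There it springs up about 3 mm when let up and lifts straight off (40 mm of lift clears the neck). Sideways play between cap and neck is about 3 mm.
- tray: Square blue tray, 120 x 120 mm and 18 mm high, loose, 0.8 kg; walls and floor 5 mm thick, so inside 110 x 110 mm. Origin: centre of the underside.
- tray_in (a point): Centre of the tray's inner floor, 5 mm above its underside, where the cap should stand.
- oil_can: Green can with a round black screw lid, 86 mm across and 128 mm tall, loose; not needed. Origin: centre of the underside.
- ink_bowl: White bowl, 100 mm across, 40 mm tall; not needed. Origin: centre of the underside.
- ink_jar: Amber jar with a black lid, 64 mm across, 75 mm tall; not needed. Origin: centre of the underside.
- block: Wooden printing block with black carved ridges, 100 x 140 x 24 mm; not needed. Origin: centre of the underside.
- brush: Brush lying on the bench, along its x axis; not needed.
- roller: Ink roller, black rubber roll with a wooden handle, about 145 mm long, lying on the bench; not needed.

How it is judged:
On the way, in this order (a step that is already met when the one before it is completed fails the run):
1. the cap, still on the neck, has been turned out of its lock (more than 43 degrees from the can's x axis) (angle between the x axis of cap and the x axis of can, either way round above 0.75 rad and z of cap in the frame of can below 0.118 m and horizontal distance between cap and can below 0.008 m), for 0.1 s.
2. the cap has been lifted clear of the can (z of cap in the frame of can above 0.145 m), for 0.1 s.
At the end, for the whole second after the job is handed in: The cap stands upright (within 6 degrees) and at rest on the floor of the blue tray, its middle within 36 mm of the tray's middle, let go; the tray has not been moved more than 40 mm (horizontal distance between cap and tray_in below 0.036 m and z of cap in the frame of tray_in between -0.004 and 0.004 m and angle between cap's own z axis and vertical below 0.1 rad and linear speed of cap below 0.02 m/s and distance of tray from where it was at the start of the episode below 0.04 m); the robot touches nothing.
It fails at once if the cap is forced: more than 32 N between cap and can (contact force between cap and can above 32 N).
It fails at once if a bystander (green can, bowl, jar, block, brush, roller) is moved more than 30 mm (distance of any of oil_can, ink_bowl, ink_jar, block, brush, roller from where it was at the start of the episode above 0.03 m).
It fails at once if the green can, the jar or the bowl is knocked over (angle between any of oil_can, ink_jar, ink_bowl's own z axis and vertical above 0.5 rad).
It also fails if it takes over 58 s, if anything falls off the work surface, if the arm or the gripper's body presses on something with over 40 N, if the wrist force passes 120 N, or if a joint passes its speed limit or range.

ROBOT

A 6-joint arm with a two-finger parallel gripper is mounted at the origin on the work surface. World frame = base frame: x ahead of the robot, y to its left, z up, the work surface at z = 0. Lengths are in m, angles in rad, forces in N, time in s.
With the tool pointing down it reaches from about 0.4 to 0.825 m from the base axis. Payload 7 kg.
Tool frame: the origin (TCP) lies on the centre line of the jaws, within the pads' length; the fingertips stand 11 mm ahead of it and the grasp point (between the pads) lies 8 mm behind it (tcp_to_tips is the distance from the TCP to the fingertips, in m); z points along the fingers, y is the direction in which the jaws open and shut (so a half turn about z gives the same grasp; the last joint's range is limited). The gripper opens to 85 mm and grips with 20 to 120 N. Pads are 22 mm wide; open, the fingers measure 114 mm over their backs; the gripper's body (76 mm by 85 mm) begins 54 mm behind the grasp point. The pads swing forward as they close: fully open they stand 13 mm farther back than shut.
Start: joints at [-0.999, 0.359, 0.012, 0, -1.224, -0.288], TCP at [0.189, -0.648, 0.242] pointing down, gripper open.
Joint ranges: [-3.07, 3.07], [-1.43, 2.12], [-1.02, 1.25], [-3.03, 1.67], [-3.05, -0], [-3.03, 3.03]. Speed limits (rad/s): [2.39, 2.39, 3.01, 3.14, 3.14, 3.14].

INTERFACE

Orientations are given as a unit quaternion [w, x, y, z].
In Python, from bench import * gives the robot as it stands.
- The arm moves only by the tool carry_out, never from a script. Its argument "plan" is a list of rows, each a list of 5 numbers: the opening in per cent of the stroke, from 0 (shut) to 100 (fully open), then the shift along the tool's x, y, z in mm, then the turn about the tool's z in rad. A call has 1 to 20 rows; each row is the pose to reach, as a shift and turn from the pose commanded when the call began, along the tool's axes at that moment; what a row does not reach only later rows make up. A row lasts 1/10 s, in which the tool goes at most 50 mm and 8.59 degrees, less where a joint would pass 70% of its speed; a pose out of reach is approached as far as the arm can. A call with a gripper value outside its range is refused whole. The fingers move at their own pace and stop on an object; "force" is the grip in N (left out, the last holds). Time passes only in rows, so rows that repeat a pose let the fingers close. It gives the time, the measured TCP pose, the force and the opening at its end, in the units of the state.
- read_state(): the state, without advancing time (a new reading comes with each control period).
- capture(name): name is "scene" or "side" or "wrist"; returns a dict with "color" (420x560x3 uint8, red, green, blue), "vfov" (degrees; the focal length in pixels is half the picture's height over the tangent of half this angle, whatever the lens; pixels are square), "cx", "cy" (the principal point, pixels), "origin" and "orientation" of the camera in the world. Camera axes: x right, y down, z forward; pixel columns grow to the right and rows downward; lengths in m; the calibration is good to about 2 mm. A picture is of the moment at which its call begins. There is no depth.
- job_done(): hands the job in, once; it reports no verdict.
Trained networks look in a picture, given as the dict that the camera call returned (one of the last four; its "shot" number tells which), for a name from the list of things; names that differ only in an ending like _2 or _b are one class to them, and where a whole thing is asked for, a point or a joint stands for the part that bears it (a point fixed in the world has none). Each returns a list of dicts, best first, with "confidence" (0 to 1); they miss things now and then, are a little off and sometimes report something else, mostly with a low value. They report only what shows in the picture. A call takes as long as a camera call.
- boxes_of(picture, query): "at" ([x, y, z] in m, in world coordinates, good to about 4 mm: the middle of the surface that is visible of it).
The state is a dict: "time": time; "joint_pos": joint angles; "joint_velocities": joint speeds; "tau": joint torques, N m; "tool_pos": TCP position; "tool_rot": TCP orientation; "contact_force": force on the tool from outside, world axes, zero at the start; "wrist_torque": the same for the moment, N m; "opening": opening from 0.0 (shut) to 1.0 (fully open).
Only numpy, scipy, OpenCV 4.12 (cv2) and the standard library are available. Lean on these libraries where they do the work, as an engineer would, in place of code of your own. Each camera call takes 0.05 s, during which the arm holds its last target.

## Working session

There is one attempt and no reset: what is moved stays moved. The work goes in short steps, Python scripts to look and compute and a tool call to move; the robot and the scene stay as the last step left them, time stands still between calls to the robot, and variables do not carry over. Pictures are saved under pics/ and viewed, and the job is handed in when it is done.

Besides the shell and the picture viewer there is one more tool, called after ">>>" in YAML: its name, and indented under it one key for each argument. carry_out: Moves the arm, as the interface text tells. Its arguments: {"type":"object","properties":{"plan":{"type":"array","items":{"type":"array","items":{"type":"number"}}},"force":{"type":"number"}},"required":["plan"]}

```bash
mkdir -p pics; ls; cat > h.py <<'E'
from bench import *
import numpy as np, cv2
def snap(n,f):
    p=capture(n); cv2.imwrite('pics/'+f,p['color'][:,:,::-1]); return p
E
python3 - <<'E'
from h import *
for n in ['scene','side']:
    p=snap(n,n+'0.png'); print(n,p['origin'],p['orientation'],p['vfov'])
    for q in ['can','cap','tray','tray_in','cap_deck','cap_grip','oil_can','ink_bowl','ink_jar','block','brush','roller']:
        print(q,[(np.round(b['at'],3).tolist(),round(b['confidence'],2)) for b in boxes_of(p,q)[:2]])
print(read_state())
E
```

```text
pics
scene [ 1.20877023 -0.05420778  0.71791702] [-0.27388832  0.65089702  0.65138106 -0.27752652] 53.03156589799168
can [([0.536, 0.212, 0.054], 0.64)]
cap [([0.522, 0.218, 0.147], 0.84)]
tray [([0.518, -0.01, 0.005], 0.68), ([0.738, 0.153, 0.022], 0.35)]
tray_in [([0.521, -0.005, 0.004], 0.94)]
cap_deck [([0.525, 0.216, 0.147], 0.63), ([0.614, -0.28, 0.089], 0.57)]
cap_grip [([0.521, 0.22, 0.143], 0.91)]
oil_can [([0.612, -0.282, 0.089], 0.89), ([0.519, 0.218, 0.142], 0.28)]
ink_bowl [([0.738, 0.152, 0.022], 0.94)]
ink_jar [([0.772, -0.185, 0.065], 0.74), ([0.523, 0.214, 0.145], 0.67)]
block [([0.778, 0.001, 0.019], 0.73)]
brush [([0.37, 0.118, 0.018], 0.79)]
roller [([0.538, -0.429, 0.021], 0.6)]
side [0.28146779 0.78833065 0.70452318] [ 0.07755288 -0.15265143  0.86680062 -0.46833724] 53.36654115027827
can [([0.489, 0.255, 0.053], 0.79)]
cap [([0.498, 0.244, 0.142], 0.61)]
tray [([0.52, -0.006, 0.004], 0.83)]
tray_in [([0.515, -0.006, 0.007], 0.92), ([0.505, 0.237, 0.144], 0.64)]
cap_deck [([0.503, 0.238, 0.146], 0.78), ([0.49, 0.25, 0.056], 0.57)]
cap_grip [([0.5, 0.239, 0.142], 
[... 363 characters left out ...]
 0.57)]
{'time': 1.3, 'joint_pos': array([-9.98887288e-01,  3.58605439e-01,  1.18929437e-02, -1.21678395e-05,
       -1.22411483e+00, -2.88095167e-01]), 'joint_velocities': array([ 0.0015349 ,  0.00018924,  0.00087096, -0.00010586,  0.00039688,
        0.00155083]), 'tau': array([ 2.97151510e-04, -5.82985497e+01,  2.93677980e+01,  6.94243759e+00,
       -5.97638755e-04, -3.23823144e-05]), 'tool_pos': array([ 0.18898398, -0.64797093,  0.24229345]), 'tool_rot': array([-1.26072189e-06, -1.41429091e-01,  9.89948388e-01,  1.64747639e-05]), 'contact_force': array([-0.65718056, -0.29772727, -1.50253798]), 'wrist_torque': array([-0.00324464, -0.01689157, -0.00702427]), 'opening': 0.9970450093571053}
```

View pics/scene0.png

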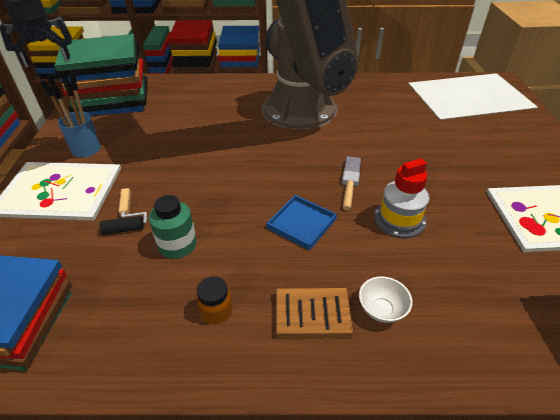

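View pics/side0.png

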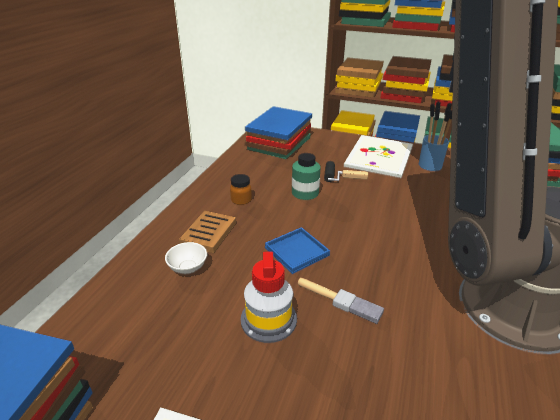

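```bash
python3 - <<'E'
import cv2,numpy as np
a=cv2.imread('pics/scene0.png')[150:245,360:450]; b=cv2.imread('pics/side0.png')[245:345,225:315]
f=lambda i:cv2.resize(i,(400,400*i.shape[0]//i.shape[1]),interpolation=cv2.INTER_CUBIC)
a,b=f(a),f(b);h=min(len(a),len(b));cv2.imwrite('pics/crop.png',np.hstack([a[:h],b[:h]]))
E
```

```text
(no output)
```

View pics/crop.png

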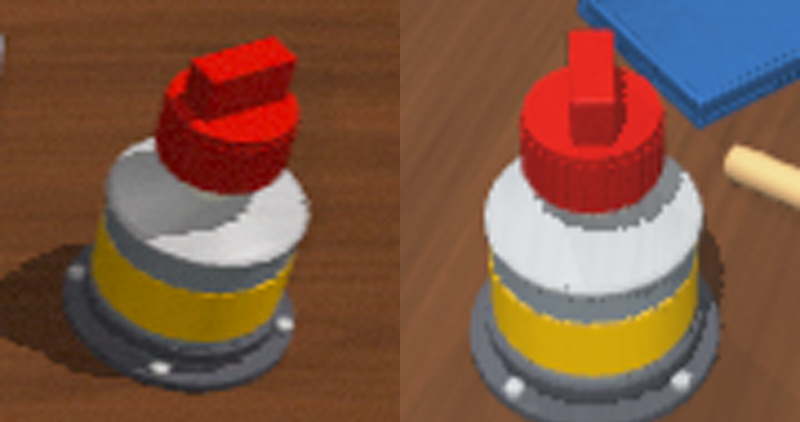

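```bash
cat >> h.py <<'E'
from scipy.spatial.transform import Rotation as R
from scipy.optimize import minimize
def cam(p):
    q=np.array(p['orientation']); M=R.from_quat(q[[1,2,3,0]]).as_matrix()
    f=p['color'].shape[0]/2/np.tan(np.radians(p['vfov'])/2)
    return M,np.array(p['origin']),f,p['cx'],p['cy']
def proj(p,X):
    M,o,f,cx,cy=cam(p); c=(np.asarray(X)-o)@M; return np.c_[c[:,0]/c[:,2]*f+cx,c[:,1]/c[:,2]*f+cy]
def ray(p,uv,z):
    M,o,f,cx,cy=cam(p); uv=np.atleast_2d(uv).astype(float)
    d=np.c_[(uv[:,0]-cx)/f,(uv[:,1]-cy)/f,np.ones(len(uv))]@M.T
    return o+d*((z-o[2])/d[:,2])[:,None]
def red(p):
    c=p['color'].astype(int); return ((c[:,:,0]>90)&(c[:,:,1]<60)&(c[:,:,2]<70)).astype(np.uint8)
def sil(p,x,y,z0,yaw,S=4):
    t=np.linspace(0,2*np.pi,60); cs=np.c_[np.cos(t),np.sin(t)]*.031
    cyl=np.vstack([np.c_[cs,np.zeros(60)],np.c_[cs,np.full(60,.034)]])
    box=np.array([[a,b,c] for a in(-.024,.024) for b in(-.01,.01) for c in(.034,.06)])
    m=np.zeros((420*S,560*S),np.uint8)
    for P in(cyl,box):
        P=P@R.from_euler('z',yaw).as_matrix().T+[x,y,z0]
        h=cv2.convexHull(((proj(p,P)+.5)*S).astype(np.int32)); cv2.fillPoly(m,[h],1)
    return cv2.resize(m.astype(np.float32),(560,420),interpolation=cv2.INTER_AREA)
def fitcap(ps,x0,z0=.11,w=100):
    ms=[]
    for p in ps:
        u,v=proj(p,[[x0[0],x0[1],z0+.02]])[0].astype(int); m=np.zeros((420,560),np.float32)
        s=(slice(max(0,v-w),v+w),slice(max(0,u-w),u+w)); m[s]=red(p)[s]; ms.append(m)
    def c(q): return sum(np.abs(sil(p,q[0],q[1],z0,q[2])-m).sum()/m.sum() for p,m in zip(ps,ms))
    best=min((minimize(c,[x0[0],x0[1],y],method='Nelder-Mead',options=dict(initial_simplex=[[x0[0],x0[1],y],[x0[0]+.006,x0[1],y],[x0[0],x0[1]+.006,y],[x0[0],x0[1],y+.2]])) for y in x0[2]),key=lambda r:r.fun)
    return best.x,best.fun
E
python3 - <<'E'
from h import *
a=capture('scene');b=capture('side')
A=np.array([(190,65),(277,38),(297,60),(204,84)])/4.444+[360,150]
B=np.array([(168,30),(213,30),(214,101),(170,101)])/4.444+[225,245]
print(ray(a,A,.17)[:,:2].round(4),ray(a,A,.17).mean(0)); print(ray(b,B,.17)[:,:2].round(4),ray(b,B,.17).mean(0))
for ps in([a,b],[a],[b]): print(fitcap(ps,(.511,.228,[-1.5,-1,-.5,0])))
# tray
for p in(a,b):
    c=p['color'].astype(int); m=((c[:,:,2]>c[:,:,0]+50)&(c[:,:,2]>80)).astype(np.uint8)
    u,v=proj(p,[[.518,-.006,.01]])[0].astype(int); k=np.zeros_like(m);k[v-50:v+50,u-50:u+50]=m[v-50:v+50,u-50:u+50]
    ys,xs=np.nonzero(k)
    best=[]
    def cost(q):
        P=np.array([[s*.06,t*.06,z] for s in(-1,1) for t in(-1,1) for z in(0,.018)])@R.from_euler('z',q[2]).as_matrix().T+[q[0],q[1],0]
        mm=np.zeros((1680,2240),np.uint8);cv2.fillPoly(mm,[cv2.convexHull(((proj(p,P)+.5)*4).astype(np.int32))],1)
        return np.abs(cv2.resize(mm.astype(np.float32),(560,420),interpolation=cv2.INTER_AREA)-k).sum()/k.sum()
    r=min((minimize(cost,[.518,-.006,y],method='Nelder-Mead',options=dict(initial_simplex=[[.518,-.006,y],[.525,-.006,y],[.518,.002,y],[.518,-.006,y+.2]])) for y in(-.6,-.2,.2,.6)),key=lambda r:r.fun); print('tray',r.x,r.fun)
E
```

```text
[[0.512  0.1981]
 [0.4913 0.2439]
 [0.5083 0.2492]
 [0.5262 0.2016]] [0.50944659 0.22320551 0.17      ]
[[0.5226 0.2052]
 [0.504  0.1983]
 [0.4874 0.2412]
 [0.5048 0.2476]] [0.50469599 0.22307295 0.17      ]
(array([ 0.50534948,  0.22296084, -1.19176454]), np.float64(0.7310663461685181))
(array([ 0.50385718,  0.22523127, -1.3472508 ]), np.float64(0.6331465244293213))
(array([ 0.50630863,  0.22102806, -1.20045962]), np.float64(0.0786411389708519))
tray [ 0.51593925 -0.00846371  0.98033437] 0.1874670358649789
tray [ 0.5182842  -0.01269185 -0.60754338] 0.04809410363311495
```

```bash
cat >> h.py <<'E'
def to(x,y,z,yyaw_deg=None):
    s=read_state(); q=s['tool_rot']; M=R.from_quat(q[[1,2,3,0]]).as_matrix()
    d=(np.array([x,y,z])-s['tool_pos'])@M*1000
    yy=np.degrees(np.arctan2(M[1,1],M[0,1])); 
    print('shift',d.round(1),'yyaw',yy.round(2),'turn',None if yyaw_deg is None else np.radians(-((yyaw_deg-yy+180)%360-180)).round(4))
E
python3 -c "
from h import *
to(.48,-.25,.33,201.7);to(.506,.223,.33,201.7)"
```

```text
shift [-390.8  300.6  -87.7] yyaw 106.26 turn -1.6657
shift [-548.2  747.4  -87.7] yyaw 106.26 turn -1.6657
```

>>> carry_out:
  plan:
    - [100, -50, 35, -40, -0.12]
    - [100, -100, 75, -80, -0.25]
    - [100, -145, 110, -88, -0.37]
    - [100, -190, 145, -88, -0.5]
    - [100, -230, 180, -88, -0.62]
    - [100, -275, 210, -88, -0.75]
    - [100, -315, 245, -88, -0.87]
    - [100, -355, 275, -88, -1.0]
    - [100, -391, 301, -88, -1.12]
    - [100, -405, 345, -88, -1.25]
    - [100, -420, 390, -88, -1.37]
    - [100, -435, 435, -88, -1.5]
    - [100, -450, 480, -88, -1.62]
    - [100, -465, 525, -88, -1.666]
    - [100, -485, 570, -88, -1.666]
    - [100, -500, 615, -88, -1.666]
    - [100, -518, 660, -88, -1.666]
    - [100, -533, 705, -88, -1.666]
    - [100, -548, 747, -88, -1.666]
    - [100, -548, 747, -88, -1.666]

```text
time: 3.4
tool_pos: [0.5057, 0.2259, 0.3302]
tool_rot: [-0.0, 0.828, -0.56, -0.0]
contact_force: [0.6, -0.3, 0.0]
opening: 0.999
```

```bash
python3 -c "
from h import *
p=snap('wrist','w1.png');s=read_state();print(s['time'],s['tool_pos'],s['joint_pos'],s['contact_force'],p['origin'],p['orientation'])
to(.506,.223,.33,201.7)
for q in ['cap_grip','cap','tray_in','can']: print(q,[(b['at'],b['confidence']) for b in boxes_of(p,q)[:2]])"
```

```text
3.45 [0.50610377 0.22822892 0.32958441] [ 7.76125645e-01  1.15489976e-01 -1.11732124e-01 -3.85141453e-04
 -1.34340911e+00 -3.94201326e-01] [1.79814698 2.64940842 1.48428902] [0.53107728 0.16078108 0.46247443] [-0.02555196 -0.18695722  0.97269857  0.13509843]
shift [ 4.8  2.  -0.4] yyaw -158.12 turn 0.0031
cap_grip [([0.5095, 0.2182, 0.1431], 0.82)]
cap [([0.5081, 0.2194, 0.1415], 0.56)]
tray_in [([0.5025, 0.0167, 0.007], 0.73)]
can [([0.521, 0.1936, 0.0868], 0.9)]
```

View pics/w1.png

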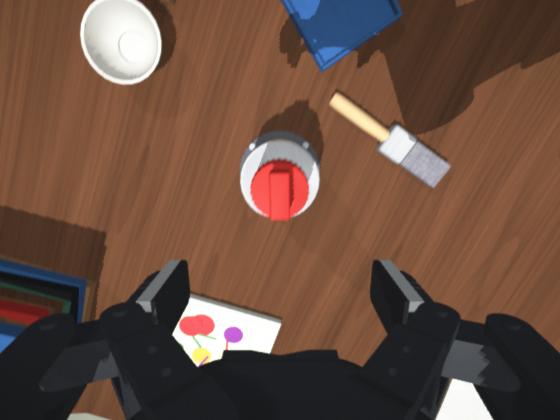

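```bash
python3 -c "
from h import *
s=read_state();print(s['tool_pos'],s['joint_velocities'].round(3))
p=snap('wrist','w2.png');a=capture('side');c=capture('scene')
u=proj(c,[[.506,.223,.13]])[0].astype(int);print(u,c['color'][u[1]-10:u[1]+10:5,u[0]-4:u[0]+8:4].tolist())
print(fitcap([p],(.506,.223,[-1.3,-1.1]),w=60));print(fitcap([a],(.506,.223,[-1.3,-1.1]),w=45));print(fitcap([p,a],(.506,.223,[-1.3,-1.1]),w=45))
print(fitcap([c],(.506,.223,[-1.3,-1.1]),w=35));
to(.506,.223,.33,201.7)"
```

```text
[0.50573819 0.22238115 0.33023868] [-0.019 -0.012 -0.005  0.001 -0.001  0.001]
[410 177] [[[132, 13, 15], [225, 24, 11], [130, 8, 6]], [[105, 14, 10], [126, 21, 12], [125, 18, 16]], [[168, 21, 13], [227, 18, 1], [229, 24, 8]], [[135, 21, 16], [113, 11, 5], [115, 6, 5]]]
(array([0.50604295, 0.22094245, 0.03277622]), np.float64(4.087545871734619))
(array([ 0.50612228,  0.22099626, -1.19235277]), np.float64(0.0654611885547638))
(array([ 0.50653026,  0.22025859, -1.23109745]), np.float64(4.214221477508545))
(array([ 0.50413093,  0.22480804, -1.26357914]), np.float64(0.10591700673103333))
shift [-1.3 -0.6  0.6] yyaw -158.35 turn -0.0009
```

```bash
python3 -c "
from h import *
p=snap('wrist','w3.png');print(p['origin'],p['orientation'],p['vfov'],p['cx'],p['cy']);m=red(p);print(proj(p,[[.506,.222,.17],[.506,.222,.144]]),m.sum());n,l,st,ce=cv2.connectedComponentsWithStats(m);print([ (st[i],ce[i].round(1)) for i in range(1,n) if st[i,4]>30])
q=sil(p,.506,.222,.11,-1.19);print(q.sum());im=p['color'][:,:,::-1].copy();im[...,1]=np.maximum(im[...,1],(q*200).astype(np.uint8));cv2.imwrite('pics/w3o.png',im)
M=cam(p)[0];print(M)"
```

```text
[0.53115068 0.15641969 0.46295202] [-0.02519849 -0.18547737  0.97298733  0.13512525] 69.02598069019432 279.57811731282794 210.8753798376038
[[279.16287717 198.50691877]
 [279.22128145 192.82406986]] 1249
[(array([257, 161,  49,  49, 539], dtype=int32), array([283.4, 175.9])), (array([  0, 302,  50,  24, 706], dtype=int32), array([ 20.3, 313.7]))]
2795.9375
[[-0.92992637 -0.35412435 -0.09916097]
 [-0.36774416  0.89467863  0.25360281]
 [-0.00108973  0.27229781 -0.96221241]]
```

View pics/w3o.png

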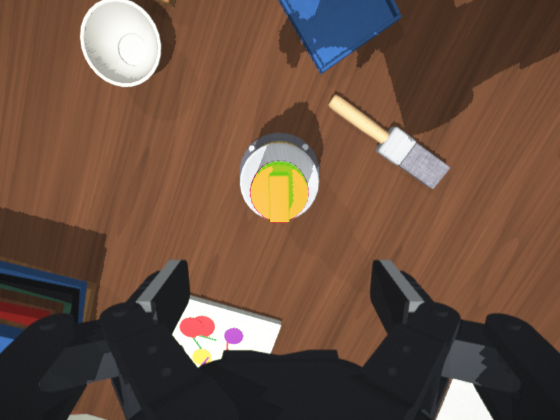

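```bash
cat >> h.py <<'E'
def red(p):
    c=p['color'].astype(int); return ((c[:,:,0]>90)&(c[:,:,0]>2.5*c[:,:,1])&(c[:,:,0]>2.5*c[:,:,2])).astype(np.uint8)
E
python3 -c "
from h import *
p=capture('wrist');a=capture('side');c=capture('scene')
for ps,w in (([p],45),([a],40),([c],35),([p,a,c],35)): print(fitcap(ps,(.506,.223,[-1.3,-1.1]),w=w))
to(.506,.223,.33,201.7)"
```

```text
(array([ 0.50621071,  0.22289182, -1.18396199]), np.float64(0.05833648890256882))
(array([ 0.50655862,  0.22047311, -1.17712064]), np.float64(0.05819838121533394))
(array([ 0.50452078,  0.22503791, -1.13260077]), np.float64(0.05098314583301544))
(array([ 0.50563986,  0.22337683, -1.17347295]), np.float64(0.2174052596092224))
shift [-1.  -0.4  0.6] yyaw -158.34 turn -0.0007
```

>>> carry_out:
  plan:
    - [90, -1, -0.4, 30, -0.012]
    - [90, -1, -0.4, 65, -0.012]
    - [85, -1, -0.4, 100, -0.012]
    - [80, -1, -0.4, 125, -0.012]
    - [80, -1, -0.4, 145, -0.012]
    - [80, -1, -0.4, 155, -0.012]
    - [80, -1, -0.4, 160, -0.012]
    - [80, -1, -0.4, 160, -0.012]
    - [80, -1, -0.4, 160, -0.012]
  force: 60

```text
time: 4.9
tool_pos: [0.5065, 0.224, 0.1713]
tool_rot: [-0.001, 0.831, -0.556, 0.0]
contact_force: [-0.1, -0.1, 0.8]
opening: 0.802
```

```bash
python3 -c "
from h import *
p=snap('wrist','w4.png');snap('side','s4.png');s=read_state();print(s['time'],s['tool_pos'],s['contact_force'],s['wrist_torque']);to(.506,.223,.158,202.4)
im=np.hstack([cv2.imread('pics/w4.png')[180:420,140:420],cv2.imread('pics/s4.png')[180:420,140:420]]);cv2.imwrite('pics/c4.png',im)"
```

```text
5.0 [0.50636318 0.22400705 0.17137818] [-0.44879738 -0.53147     0.66756001] [ 0.03319125 -0.01016174 -0.04009314]
shift [ 0.8  0.7 13.4] yyaw -157.59 turn 0.0002
```

View pics/c4.png

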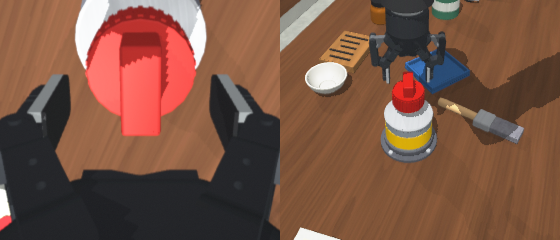

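>>> carry_out:
  plan:
    - [70, 0.6, 0.6, 6, 0]
    - [60, 0.6, 0.6, 11, 0]
    - [40, 0.6, 0.6, 11, 0]
    - [30, 0.6, 0.6, 11, 0]
    - [20, 0.6, 0.6, 11, 0]
    - [10, 0.6, 0.6, 11, 0]
    - [10, 0.6, 0.6, 11, 0]
    - [10, 0.6, 0.6, 11, 0]
    - [10, 0.6, 0.6, 11, 0]
  force: 60

```text
time: 5.9
tool_pos: [0.5059, 0.223, 0.1596]
tool_rot: [-0.0, 0.831, -0.556, 0.0]
contact_force: [1.7, -0.2, 0.9]
opening: 0.219
```

```bash
python3 -c "
from h import *
p=snap('wrist','w5.png');snap('side','s5.png');s=read_state();print(s['time'],s['tool_pos'],s['contact_force'],s['wrist_torque'],s['opening']);to(.506,.223,.158,202.4)
im=np.hstack([cv2.imread('pics/w5.png')[180:420,140:420],cv2.imread('pics/s5.png')[180:420,140:420]]);cv2.imwrite('pics/c5.png',im)"
```

```text
6.0 [0.5058428  0.22300953 0.15953478] [2.2842043  0.57310185 1.72349148] [ 0.11819907 -0.56707195 -0.04052432] 0.22234324118671492
shift [ 0.1 -0.1  1.5] yyaw -157.59 turn 0.0002
```

View pics/c5.png

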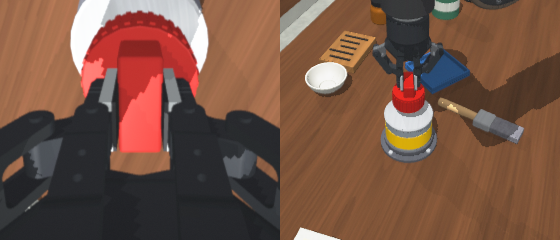

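>>> carry_out:
  plan:
    - [5, 0, 0, 1, 0]
    - [5, 0, 0, 2, 0]
    - [5, 0, 0, 2, 0]

```text
time: 6.3
tool_pos: [0.5058, 0.223, 0.1578]
tool_rot: [-0.0, 0.831, -0.556, 0.0]
contact_force: [0.3, 0.9, 5.9]
opening: 0.219
```

>>> carry_out:
  plan:
    - [5, 0, 0, 1, 0]
    - [5, 0, 0, 2, 0]
    - [5, 0, 0, 2, 0]

```text
time: 6.6
tool_pos: [0.5059, 0.223, 0.1559]
tool_rot: [-0.0, 0.831, -0.556, 0.0]
contact_force: [0.3, -0.6, 7.4]
opening: 0.221
```

>>> carry_out:
  plan:
    - [5, 0, 0, 1, 0]
    - [5, 0, 0, 1, 0]

```text
time: 6.8
tool_pos: [0.5059, 0.223, 0.155]
tool_rot: [-0.0, 0.831, -0.556, 0.0]
contact_force: [-1.7, -0.3, 7.8]
opening: 0.217
```

>>> carry_out:
  plan:
    - [5, 0, 0, 0.5, 0]
    - [5, 0, 0, 1, 0]

```text
time: 7.0
tool_pos: [0.5059, 0.223, 0.1541]
tool_rot: [-0.0, 0.831, -0.556, 0.0]
contact_force: [-0.6, -1.1, 7.6]
opening: 0.223
```

>>> carry_out:
  plan:
    - [5, 0, 0, 0.5, 0]
    - [5, 0, 0, 0.5, 0]

```text
time: 7.2
tool_pos: [0.5059, 0.223, 0.1536]
tool_rot: [-0.0, 0.831, -0.556, 0.0]
contact_force: [-2.0, -0.9, 7.7]
opening: 0.222
```

>>> carry_out:
  plan:
    - [5, 0, 0, 0.5, 0]
    - [5, 0, 0, 0.5, 0]

```text
time: 7.4
tool_pos: [0.5059, 0.223, 0.1532]
tool_rot: [-0.0, 0.831, -0.556, 0.0]
contact_force: [0.0, -1.1, 7.8]
opening: 0.221
```

>>> carry_out:
  plan:
    - [5, 0, 0, 0.5, 0]
    - [5, 0, 0, 0.5, 0]

```text
time: 7.6
tool_pos: [0.5059, 0.223, 0.1527]
tool_rot: [-0.0, 0.831, -0.556, 0.0]
contact_force: [-1.1, -1.1, 7.3]
opening: 0.214
```

>>> carry_out:
  plan:
    - [5, 0, 0, 0.5, 0]
    - [5, 0, 0, 1, 0]

```text
time: 7.8
tool_pos: [0.5059, 0.223, 0.1518]
tool_rot: [-0.0, 0.831, -0.556, 0.0]
contact_force: [-1.2, -0.2, 9.5]
opening: 0.217
```

>>> carry_out:
  plan:
    - [5, 0, 0, 0.5, 0]
    - [5, 0, 0, 1, 0]

```text
time: 8.0
tool_pos: [0.5059, 0.223, 0.1508]
tool_rot: [-0.0, 0.831, -0.556, 0.0]
contact_force: [-1.8, 0.3, 9.1]
opening: 0.218
```

>>> carry_out:
  plan:
    - [5, 0, 0, 0.5, 0]
    - [5, 0, 0, 0.5, 0]

```text
time: 8.2
tool_pos: [0.5059, 0.223, 0.1503]
tool_rot: [-0.0, 0.831, -0.556, 0.0]
contact_force: [-0.5, -0.7, 9.1]
opening: 0.217
```

>>> carry_out:
  plan:
    - [5, 0, 0, 0.5, 0]
    - [5, 0, 0, 0.5, 0]

```text
time: 8.4
tool_pos: [0.5059, 0.223, 0.1499]
tool_rot: [-0.0, 0.831, -0.556, 0.0]
contact_force: [-2.0, -0.5, 9.6]
opening: 0.223
```

```bash
python3 -c "
from h import *
snap('side','s6.png');s=read_state();print(s['time'],s['tool_pos'],s['contact_force'],s['opening'])
im=np.hstack([cv2.resize(cv2.imread('pics/s%d.png'%k)[230:345,225:315],None,fx=4,fy=4) for k in(5,6)]);cv2.imwrite('pics/c6.png',im)"
```

```text
8.45 [0.50590908 0.22302578 0.14988813] [-1.50333646 -0.10767376  9.6553883 ] 0.22105261076040025
```

View pics/c6.png

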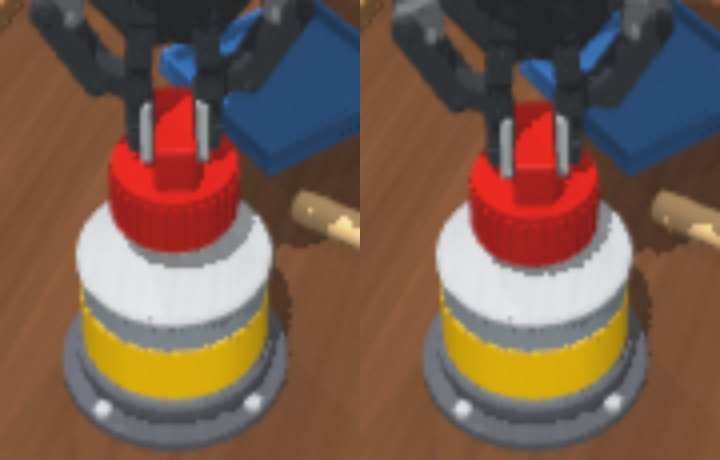

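>>> carry_out:
  plan:
    - [5, 0, 0, 0.5, 0]
    - [5, 0, 0, 1, 0]

```text
time: 8.65
tool_pos: [0.5059, 0.223, 0.149]
tool_rot: [-0.001, 0.831, -0.556, 0.0]
contact_force: [-0.9, -0.2, 10.1]
opening: 0.227
```

>>> carry_out:
  plan:
    - [5, 0, 0, 0.5, 0]
    - [5, 0, 0, 0.5, 0]

```text
time: 8.85
tool_pos: [0.5059, 0.223, 0.1485]
tool_rot: [-0.001, 0.831, -0.556, 0.0]
contact_force: [-1.7, -0.4, 10.5]
opening: 0.221
```

>>> carry_out:
  plan:
    - [5, 0, 0, 0.5, 0]
    - [5, 0, 0, 0.5, 0]

```text
time: 9.05
tool_pos: [0.5059, 0.223, 0.148]
tool_rot: [-0.001, 0.831, -0.556, 0.0]
contact_force: [-1.9, -0.7, 10.4]
opening: 0.219
```

>>> carry_out:
  plan:
    - [5, 0, 0, 0.5, 0]
    - [5, 0, 0, 0.5, 0]

```text
time: 9.25
tool_pos: [0.5059, 0.223, 0.1475]
tool_rot: [-0.001, 0.831, -0.556, 0.0]
contact_force: [-2.3, -1.1, 11.1]
opening: 0.219
```

>>> carry_out:
  plan:
    - [5, 0, 0, 0.5, 0]
    - [5, 0, 0, 0.5, 0]

```text
time: 9.45
tool_pos: [0.5059, 0.223, 0.147]
tool_rot: [-0.001, 0.831, -0.556, 0.0]
contact_force: [-2.5, -1.5, 11.9]
opening: 0.222
```

>>> carry_out:
  plan:
    - [5, 0, 0, 0.5, 0]
    - [5, 0, 0, 0.5, 0]

```text
time: 9.65
tool_pos: [0.5059, 0.223, 0.1467]
tool_rot: [-0.001, 0.831, -0.556, 0.0]
contact_force: [-1.3, -1.3, 12.7]
opening: 0.217
```

>>> carry_out:
  plan:
    - [5, 0, 0, 0.5, 0]
    - [5, 0, 0, 0.5, 0]

```text
time: 9.85
tool_pos: [0.506, 0.223, 0.1467]
tool_rot: [-0.001, 0.831, -0.556, 0.0]
contact_force: [-4.2, -1.4, 16.1]
opening: 0.216
```

>>> carry_out:
  plan:
    - [5, 0, 0, 0.2, 0]
    - [5, 0, 0, 0.3, 0]
    - [5, 0, 0, 0.3, 0]

```text
time: 10.15
tool_pos: [0.506, 0.223, 0.1466]
tool_rot: [-0.001, 0.831, -0.556, 0.001]
contact_force: [-4.9, -2.1, 18.1]
opening: 0.219
```

>>> carry_out:
  plan:
    - [5, 0, 0, 0, -0.04]
    - [5, 0, 0, 0, -0.08]
    - [5, 0, 0, 0, -0.1]

```text
time: 10.45
tool_pos: [0.5064, 0.2233, 0.1467]
tool_rot: [-0.001, 0.858, -0.513, 0.001]
contact_force: [-3.0, -1.3, 15.9]
opening: 0.218
```

```bash
python3 -c "
from h import *
s=read_state();print(s['tool_pos'],s['contact_force'],s['wrist_torque']);to(.506,.223,.1466,202.4)"
```

```text
[0.50644456 0.22333157 0.14667587] [-2.9826085  -1.31705881 15.91922339] [-0.29571861  1.08167616 -0.01413016]
shift [0.1 0.5 0.1] yyaw -151.74 turn 0.1023
```

>>> carry_out:
  plan:
    - [5, 0, 0, 0.2, -0.05]
    - [5, 0, 0, 0.3, -0.1]
    - [5, 0, 0, 0.3, -0.15]
    - [5, 0, 0, 0.3, -0.2]

```text
time: 10.85
tool_pos: [0.507, 0.2238, 0.1467]
tool_rot: [-0.002, 0.905, -0.424, 0.001]
contact_force: [-2.0, -0.8, 15.4]
opening: 0.22
```

```bash
python3 -c "
from h import *
snap('side','s7.png');s=read_state();print(s['tool_pos'],s['contact_force'],s['wrist_torque']);to(.506,.223,.1466,202.4)
im=np.hstack([cv2.resize(cv2.imread('pics/s%d.png'%k)[230:345,225:315],None,fx=4,fy=4) for k in(6,7)]);cv2.imwrite('pics/c7.png',im)"
```

```text
[0.50697731 0.22382543 0.14665737] [-1.57082631 -0.83057109 16.75250324] [-0.04894667  0.74775582 -0.06404129]
shift [0.  1.3 0.1] yyaw -140.06 turn 0.3062
```

View pics/c7.png

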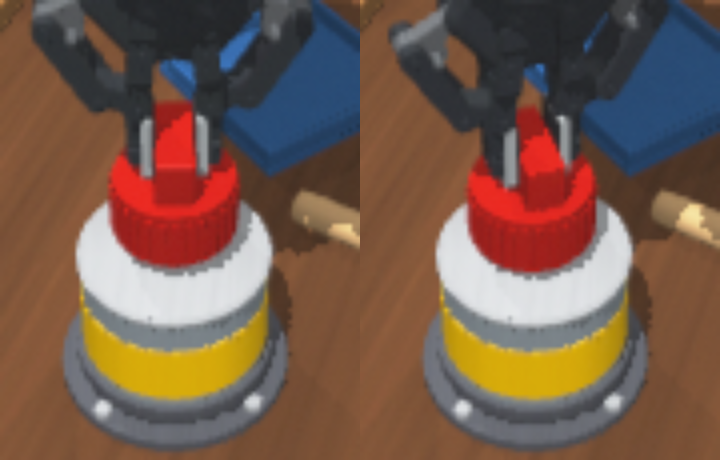

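>>> carry_out:
  plan:
    - [5, 0, 0, 0.2, -0.06]
    - [5, 0, 0, 0.2, -0.12]
    - [5, 0, 0, 0.2, -0.18]
    - [5, 0, 0, 0.2, -0.24]
    - [5, 0, 0, 0.2, -0.3]

```text
time: 11.4
tool_pos: [0.5073, 0.2242, 0.1467]
tool_rot: [-0.002, 0.959, -0.284, 0.002]
contact_force: [-1.6, 0.2, 15.8]
opening: 0.215
```

```bash
python3 -c "
from h import *
s=read_state();print(s['tool_pos'],s['contact_force'],s['wrist_torque']);to(.506,.223,.1466,202.4)"
```

```text
[0.50727061 0.22415218 0.14667847] [-1.61256306  0.24135548 15.79995503] [ 0.32460823  0.65339679 -0.06361979]
shift [-0.4  1.7  0.1] yyaw -123.02 turn 0.6036
```

>>> carry_out:
  plan:
    - [5, 0, 0, 0.2, -0.06]
    - [5, 0, 0, 0.2, -0.12]
    - [5, 0, 0, 0.2, -0.18]
    - [5, 0, 0, 0.2, -0.24]
    - [5, 0, 0, 0.2, -0.3]
    - [5, 0, 0, 0.2, -0.36]
    - [5, 0, 0, 0.2, -0.42]
    - [5, 0, 0, 0.2, -0.45]
    - [5, 0, 0, 0.2, -0.45]

```text
time: 12.3
tool_pos: [0.5075, 0.2243, 0.1467]
tool_rot: [-0.002, 0.998, -0.064, 0.002]
contact_force: [-1.2, 0.8, 17.1]
opening: 0.219
```

```bash
python3 -c "
from h import *
snap('side','s8.png');s=read_state();print(s['tool_pos'],s['contact_force'],s['wrist_torque'],s['joint_pos']);to(.506,.223,.1466,202.4)
im=np.hstack([cv2.resize(cv2.imread('pics/s%d.png'%k)[230:345,225:315],None,fx=4,fy=4) for k in(6,8)]);cv2.imwrite('pics/c8.png',im)"
```

```text
[0.50746205 0.22428968 0.14667118] [-1.52506905  0.34026808 17.73865186] [0.37877263 0.60110187 0.01753961] [ 0.77005811  0.24236617 -0.3902397   0.00162449 -0.93272529  0.67152022]
shift [-1.3  1.5  0.1] yyaw -97.35 turn 1.0516
```

View pics/c8.png

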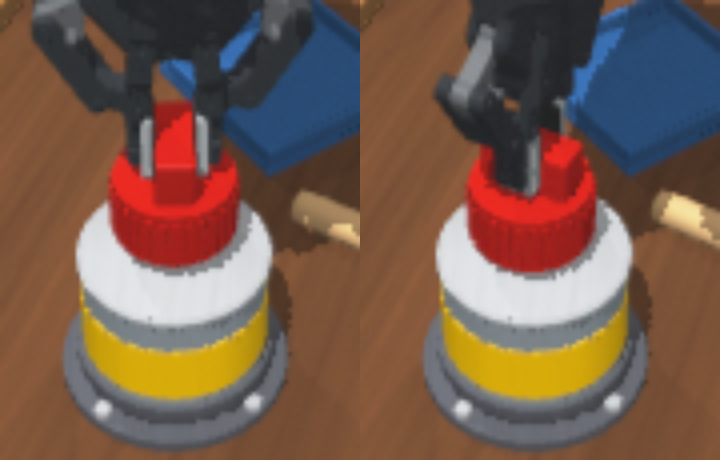

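>>> carry_out:
  plan:
    - [5, 0, 0, -2, 0]
    - [5, 0, 0, -4, 0]
    - [5, 0, 0, -6, 0]
    - [5, 0, 0, -8, 0]
    - [5, 0, 0, -10, 0]
    - [5, 0, 0, -12, 0]
    - [5, 0, 0, -14, 0]
    - [5, 0, 0, -16, 0]
    - [5, 0, 0, -18, 0]
    - [5, 0, 0, -20, 0]
  force: 80

```text
time: 13.35
tool_pos: [0.5047, 0.2223, 0.1633]
tool_rot: [0.001, 0.998, -0.065, -0.001]
contact_force: [-0.1, 0.4, -0.1]
opening: 0.212
```

```bash
python3 -c "
from h import *
s=read_state();print(s['tool_pos'],s['contact_force'],s['wrist_torque']);to(.507,.224,.26,202.4)"
```

```text
[0.50467236 0.22234433 0.16328485] [-0.10796182  0.36168318 -0.14119713] [-0.05714897  0.00122151 -0.00438081]
shift [  1.9  -1.8 -96.7] yyaw -97.46 turn 1.0496
```

>>> carry_out:
  plan:
    - [5, 0, 0, -5, 0]
    - [5, 0, 0, -12, 0]
    - [5, 0, 0, -20, 0]
    - [5, 0, 0, -30, 0]
    - [5, 0, 0, -45, 0]
    - [5, 0, 0, -60, 0]
    - [5, 0, 0, -75, 0]
    - [5, 0, 0, -75, 0]
    - [5, 0, 0, -75, 0]

```text
time: 14.25
tool_pos: [0.5055, 0.2229, 0.2391]
tool_rot: [-0.0, 0.998, -0.065, 0.0]
contact_force: [0.3, -0.4, -1.2]
opening: 0.213
```

```bash
python3 -c "
from h import *
snap('side','s9.png');snap('scene','c9.png');s=read_state();print(s['tool_pos'],s['contact_force'],s['opening']);to(.517,-.010,.238,262.5)
cv2.imwrite('pics/j9.png',np.hstack([cv2.imread('pics/s9.png')[130:420,150:450],cv2.imread('pics/c9.png')[50:340,230:530]]))"
```

```text
[0.50514348 0.22260333 0.2381399 ] [ 0.48199788  0.97830389 -1.60279553] 0.21427890774278868
shift [ 41.9 229.1   0.3] yyaw -97.45 turn 0.0009
```

View pics/j9.png

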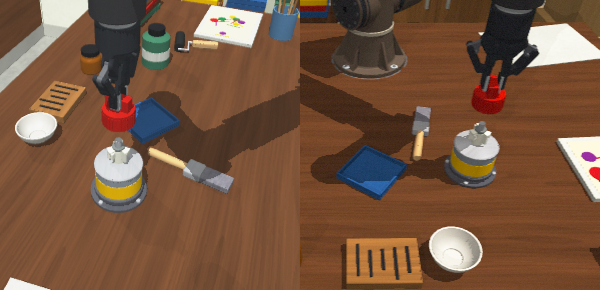

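>>> carry_out:
  plan:
    - [5, 3, 18, 0, 0]
    - [5, 9, 50, 0, 0]
    - [5, 16, 85, 0, 0]
    - [5, 22, 120, 0, 0]
    - [5, 28, 155, 0, 0]
    - [5, 34, 185, 0, 0]
    - [5, 39, 210, 0, 0]
    - [5, 42, 228, 0, 0]
    - [5, 42, 228, 30, 0]
    - [5, 42, 228, 60, 0]
    - [5, 42, 228, 90, 0]
    - [5, 42, 228, 120, 0]
    - [5, 42, 228, 140, 0]
    - [5, 42, 228, 150, 0]
    - [5, 42, 228, 150, 0]
    - [5, 42, 228, 150, 0]

```text
time: 15.95
tool_pos: [0.5181, -0.0088, 0.0894]
tool_rot: [0.0, 0.998, -0.065, 0.0]
contact_force: [-0.7, 1.3, 0.6]
opening: 0.213
```

```bash
python3 -c "
from h import *
a=snap('side','s10.png');b=snap('scene','c10.png');s=read_state();print(s['tool_pos'],s['contact_force'],s['opening']);to(.517,-.009,.056,262.5)
for p in(a,b): print([(x['at'],x['confidence']) for x in boxes_of(p,'tray')[:2]],[(x['at'],x['confidence']) for x in boxes_of(p,'cap')[:2]])
cv2.imwrite('pics/j10.png',np.hstack([cv2.imread('pics/s10.png')[130:420,150:450],cv2.imread('pics/c10.png')[50:340,180:480]]))"
```

```text
[ 0.51848915 -0.00850722  0.08996768] [-0.42443768 -0.02809735 -0.14296149] 0.21421395313221425
shift [-1.5  0.7 34. ] yyaw -97.42 turn 0.0014
[([0.509, 0.0077, 0.0043], 0.77)] [([0.5097, 0.0112, 0.0692], 0.62), ([0.5077, 0.0062, 0.0013], 0.45)]
[([0.5318, -0.0083, 0.0082], 0.76)] [([0.539, -0.4286, 0.0224], 0.58), ([0.5401, -0.0098, 0.0763], 0.55)]
```

View pics/j10.png

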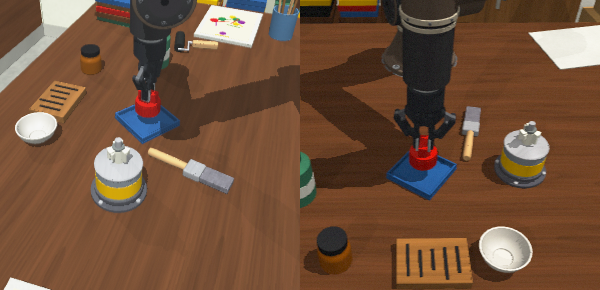

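Cap is over the tray, aligned. Descend and feel for the floor.

>>> carry_out:
  plan:
    - [5, -1, 0, 10, 0]
    - [5, -1, 0, 20, 0]
    - [5, -1, 0, 27, 0]
    - [5, -1, 0, 31, 0]
    - [5, -1, 0, 33, 0]
    - [5, -1, 0, 34, 0]
    - [5, -1, 0, 34, 0]

```text
time: 16.95
tool_pos: [0.5168, -0.0085, 0.0549]
tool_rot: [0.0, 0.998, -0.065, 0.0]
contact_force: [0.2, -0.4, -0.8]
opening: 0.215
```

>>> carry_out:
  plan:
    - [5, 0, 0, 0.5, 0]
    - [5, 0, 0, 1, 0]
    - [5, 0, 0, 1, 0]

```text
time: 17.25
tool_pos: [0.5171, -0.0084, 0.0547]
tool_rot: [-0.0, 0.998, -0.065, 0.0]
contact_force: [-3.6, 1.8, 8.8]
opening: 0.215
```

>>> carry_out:
  plan:
    - [5, 0, 0, 0.5, 0]
    - [5, 0, 0, 1, 0]
    - [5, 0, 0, 1, 0]

```text
time: 17.55
tool_pos: [0.5172, -0.0083, 0.0546]
tool_rot: [-0.0, 0.998, -0.064, 0.001]
contact_force: [-5.6, 2.6, 18.7]
opening: 0.213
```

>>> carry_out:
  plan:
    - [5, 0, 0, -1, 0]
    - [5, 0, 0, -1.5, 0]
    - [5, 0, 0, -1.5, 0]
    - [25, 0, 0, -1.5, 0]
    - [40, 0, 0, -1.5, 0]
    - [60, 0, 0, -1.5, 0]
    - [80, 0, 0, -1.5, 0]
    - [80, 0, 0, -1.5, 0]
    - [80, 0, 0, -1.5, 0]
    - [80, 0, 0, -20, 0]
    - [80, 0, 0, -50, 0]
    - [80, 0, 0, -90, 0]
    - [80, 0, 0, -130, 0]
    - [80, 0, 0, -170, 0]
    - [80, 0, 0, -200, 0]
    - [80, 0, 0, -200, 0]
    - [80, 0, 0, -200, 0]
    - [80, 0, 0, -200, 0]

```text
time: 19.35
tool_pos: [0.516, -0.0086, 0.2517]
tool_rot: [0.0, 0.998, -0.065, -0.001]
contact_force: [0.9, 0.8, -0.4]
opening: 0.803
```

```bash
python3 -c "
from h import *
a=snap('side','s11.png');b=snap('scene','c11.png');w=snap('wrist','w11.png');s=read_state();print(s['time'],s['tool_pos'],s['contact_force'],s['opening'])
for p in(a,b,w): print([(x['at'].round(3) if hasattr(x['at'],'round') else x['at'],x['confidence']) for x in boxes_of(p,'tray')[:1]+boxes_of(p,'cap')[:2]]); print(fitcap([p],(.517,-.009,[-.4,0,.4]),z0=.005,w=45))
cv2.imwrite('pics/j11.png',np.hstack([cv2.imread('pics/s11.png')[130:420,170:420],cv2.imread('pics/c11.png')[50:340,180:430],cv2.imread('pics/w11.png')[60:350,150:410]]))"
```

```text
19.5 [ 0.5162307  -0.00865882  0.25165879] [ 0.74704201 -0.4322707  -0.65818567] 0.8001271063969962
[([0.5069, 0.0127, 0.0041], 0.68), ([0.5124, 0.0099, 0.037], 0.94)]
(array([ 0.51655176, -0.01226434, -0.17104703]), np.float64(0.07642432302236557))
[([0.535, -0.0144, 0.0071], 0.61), ([0.5322, -0.01, 0.0419], 0.95)]
(array([ 0.51444643, -0.00744417, -0.17867462]), np.float64(0.07336956262588501))
[([0.525, -0.0135, 0.0053], 0.91)]
(array([ 0.5167722, -0.0094439,  0.6696045]), np.float64(0.13018622994422913))
```

View pics/j11.png

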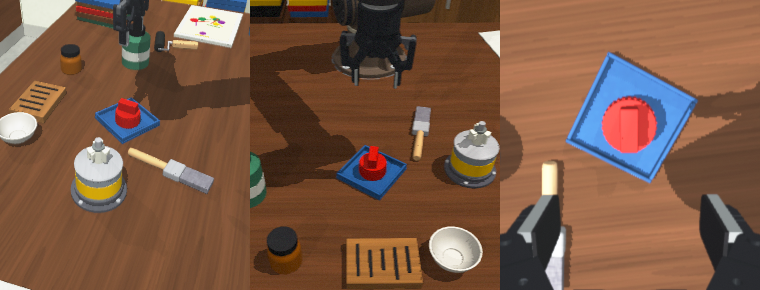

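The cap stands upright at the tray's centre (about (375,163) in the middle crop), the gripper is clear, and the tray and bystanders have not moved.

```bash
python3 -c "
from h import *
print(job_done())"
```

```text
the job is handed in; nothing more can be done
None
```

The safety cap is off the can and standing upright in the blue tray, released, and the job was handed in at about 19.5 s.

- **Press:** I gripped the bar and pressed down until the hard stop, about 12 mm down. I held it there at 15 to 18 N. The highest force read on the can was about 19 N, including the sideways part.
- **Turn and lift:** I turned the cap 60° anticlockwise by the measured tool angle. It then lifted off with almost no force.
- **Placing:** I felt the tray floor with about 19 N, eased off, let go and raised the arm about 0.2 m.

**Last checks:** all three cameras show the cap upright in the middle of the tray. The fits of the cap's position agree to about 5 mm and put it near (0.516, -0.010), within a few millimetres of my estimate of the tray's centre. The tray and the other things look unmoved in the pictures; I did not measure them again.

**Disagreements:**
- The cap angle fitted from the wrist picture was off from the other two views by about 50°. The angle in the tray doesn't matter.
- The wrist-picture network did not find the cap at all.
- The network's positions for the tray differed by up to about 28 mm between cameras, because the cap hides part of it.

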